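# Load a hub service kit tray, tall parts last

### The arm

A 6-joint arm with a two-finger parallel gripper is mounted at the origin on a cart in front of the work surface, level with it; the furniture and walls round the work are solid. World frame = base frame: x ahead of the robot, y to its left, z up, the work surface at z = 0. Lengths are in m, angles in rad, forces in N, time in s.
With the tool pointing down it reaches from about 0.25 to 0.725 m from the base axis. Payload 4 kg.
Tool frame: the origin (TCP) lies on the centre line of the jaws, within the pads' length; the fingertips stand ahead of it and the grasp point (between the pads) lies 11 mm behind it (bot.tip_extent is the z of the fingertips in the tool frame, in m); z points along the fingers, y is the direction in which the jaws open and shut (so a half turn about z gives the same grasp; the last joint's range is limited). The gripper opens to 85 mm and grips with 20 to 120 N. Pads are 22 mm wide; open, the fingers measure 114 mm over their backs; the gripper's body (76 mm by 85 mm) begins 54 mm behind the grasp point. The pads swing forward as they close: fully open they stand 13 mm farther back than shut.
Start: joints at [-1.119, 0.241, 0.005, 1.335, 0, 1.571], TCP at [0.218, -0.45, 0.239] pointing down, gripper open.
Joint ranges: [-2.72, 2.72], [-1.05, 1.87], [-1.09, 1.28], [-1.99, 2.15], [-1.42, 1.44], [-3.14, 3.14]. Speed limits (rad/s): [2.79, 2.79, 3.14, 3.14, 3.14, 3.14].

### API

Orientations are given as a unit quaternion [x, y, z, w].
In Python, from workcell import bot gives the robot as it stands.
- The arm moves only by the shell command python3 -m jog 'ROWS'. ROWS is JSON, a list that holds one entry, the list of rows, each a list of 7 numbers: the shift along the world's x, y, z in m, then the turn, a rotation vector about the world's x, y, z in degrees, then the closure in counts, from 0 (fully open) to 255 (shut). In form: [[[tx, ty, tz, ax, ay, az, fingers], ...]]. A call has 1 to 10 rows; each row is the pose to reach, as a shift and turn from the pose commanded when the call began; what a row does not reach only later rows make up. A row lasts 1/12 s, in which the tool goes at most 41.7 mm and 7.16 degrees, less where a joint would pass 70% of its speed; a pose out of reach is approached as far as the arm can. A call with a gripper value outside its range is refused whole. The fingers move at their own pace and stop on an object; the grip force is fixed at half the most. Time passes only in rows, so rows that repeat a pose let the fingers close. It gives the time, the measured TCP pose, the force and the opening at its end, in the units of the state.
- bot.get_obs(): the state, without advancing time (a new reading comes with each control period).
- bot.camera(name): name is "scene" or "top"; returns the picture (480x640x3 uint8, blue, green, red); there is no depth.
- bot.camera_model(name): a dict with "K" (3x3 intrinsics, pixels), "T" (4x4, takes a point from camera to world coordinates). Camera axes: x right, y down, z forward; pixel columns grow to the right and rows downward; lengths in m; the calibration is good to about 2 mm. A picture is of the moment at which its call begins. camera_model takes no time and is no camera call.
- bot.job_done(): hands the job in, once; it reports no verdict.
The state is a dict: "clock": time; "joint_pos": joint angles; "joint_vel": joint speeds; "tau": joint torques, N m; "eef_pos": TCP position; "tool_rot": TCP orientation; "ft_force": force on the tool from outside, world axes, zero at the start; "ft_torque": the same for the moment, N m; "grip_width": finger opening in m.
Only numpy, scipy, OpenCV 4.12 (cv2) and the standard library are available. Lean on these libraries where they do the work, as an engineer would, in place of code of your own. Each camera call takes 0.05 s, during which the arm holds its last target. There are 200 camera calls.

### The job

Load the black kit tray with the four parts for a hub service, each within its own yellow printed outline: the brake pad from the blue sloping stand lying flat with its friction side up and lengthwise on the rectangle, the ball bearing lying flat on the ring, the hub bolt standing on its head on the hexagon, and the white spray can upright on the big disc. Work from low to tall so that nothing blocks a later reach: pad and bearing first (in either order), then the bolt, and the can last. Set each part down rather than dropping it, and do not disturb the loose gear, tape roll and marker.

Things in the scene. Friction and masses are not known exactly. Their poses are not given: they have to be found in the camera images.
- kit_tray: Fixed shallow kit tray, 199 (x) x 241 (y) mm, black floor 4 mm thick, aluminium rim whose top is 10 mm and cross ribs whose top is 8 mm above the bench (6 and 4 mm above the tray floor). Origin under its centre on the bench; x points to its back row, y to its left. Four pockets, each with a yellow printed outline: front left rectangle, front right ring, back left big disc, back right hexagon
- pocket_pad (a point): Centre of the rectangle outline (52 x 104 mm, long along the tray's y) on the tray floor, front left pocket (94 x 128 mm); axes as the tray
- pocket_bearing (a point): Centre of the ring outline (49 mm) on the tray floor, front right pocket (94 x 98 mm); axes as the tray
- pocket_bolt (a point): Centre of the hexagon outline (28 mm) on the tray floor, back right pocket (84 x 98 mm); axes as the tray
- pocket_can (a point): Centre of the big disc outline (68 mm) on the tray floor, back left pocket (84 x 128 mm); axes as the tray
- slope_stand: Fixed blue sheet-metal stand, 150 mm wide (y), about 100 mm deep; its top plate slopes at 25 degrees, rising away along the stand's +x, with the pad's middle lying 75 mm above the bench and a 5 mm high lip along the lower edge that keeps the pad from sliding down. Origin on the bench under the pad's middle; x points to the high side
- pad_mid (a point): Middle of the brake pad, 8 mm above its back face (half its thickness). 0.26 kg. Rusty backing plate 50 (x) x 104 (y) x 6 mm, on it a black friction block 38 (x) x 88 (y) mm from 6 to 16 mm. z is the normal of the friction side (up), y its long axis. It starts lying on the slope, against the lip, tilted 25 degrees: grip the friction block across x with the tool along the pad's z, fingertips over the lip
- bearing_mid (a point): Centre of the steel ball bearing, outside diameter 47 mm, 14 mm thick, lying flat on the bench; z is its axis. 0.11 kg
- bolt_mid (a point): Centre of the steel hub bolt, 64 mm tall, standing on its hexagon head (27 mm wide, lowest 10 mm); shank 16 mm; a rusty hexagon nut sits from 34 to 46 mm above the foot and is fixed to the bolt, 24 mm over the flats that face the bolt's x axis. z up along the bolt. 0.12 kg
- can_mid (a point): Centre of the white spray can standing on the open bench behind the tray, 225 mm tall, diameter 64 mm; this point is 112 mm above its foot; z up its axis. 0.41 kg. A similar can stands far back on the left, by the wall: leave that one
- brake_pad: The brake pad's body, origin at the middle of its back face; axes as pad_mid
- ball_bearing: The bearing's body, origin at the centre of its underside
- hub_bolt: The bolt's body, origin at the centre of its foot
- white_can: The spray can's body, origin at the centre of its foot
- loose_gear: Bystander: dark spur gear, 63 mm across, 23 mm high, lying near the front edge; origin at its underside
- loose_tape: Bystander: dark roll of tape, 53 mm across, 19 mm high; origin at its underside
- loose_marker: Bystander: white and yellow marker pen, 14 x 124 mm, lying near the front edge; origin at its underside

How it is judged:
On the way, in this order (a step that is already met when the one before it is completed fails the run):
1. the brake pad and the bearing lie flat on their outlines (horizontal distance between pad_mid and pocket_pad below 0.018 m and angle between each of pad_mid, bearing_mid's own z axis and vertical below 0.15 rad and z of pad_mid in the frame of pocket_pad below 0.012 m and linear speed of each of brake_pad, ball_bearing below 0.05 m/s and angle between the y axis of pad_mid and the y axis of pocket_pad, either way round below 0.25 rad and horizontal distance between bearing_mid and pocket_bearing below 0.018 m and z of bearing_mid in the frame of pocket_bearing below 0.011 m), for 0.2 s.
2. then the bolt stands on its outline, pad and bearing still in place (all of step 1 and horizontal distance between bolt_mid and pocket_bolt below 0.018 m and angle between bolt_mid's own z axis and vertical below 0.15 rad and z of bolt_mid in the frame of pocket_bolt below 0.036 m and linear speed of hub_bolt below 0.05 m/s), for 0.2 s.
3. last, the can stands on its outline, the others still in place (all of step 2 and horizontal distance between can_mid and pocket_can below 0.018 m and angle between can_mid's own z axis and vertical below 0.15 rad and z of can_mid in the frame of pocket_can below 0.1165 m and linear speed of white_can below 0.05 m/s), for 0.2 s.
At the end, for the whole second after the job is handed in: All four parts rest in the tray, each centre within 18 mm of its outline's centre, on the tray floor (within 4 mm) and at rest (slower than 0.05 m/s); pad flat, friction side up and bearing flat, bolt and can upright (all within 0.15 rad), the pad's length along its rectangle within 0.25 rad (all of step 3); the robot touches nothing.
It fails at once if a loose bystander (gear, tape roll, marker) moved more than 25 mm (distance of any of loose_gear, loose_tape, loose_marker from where it was at the start of the episode above 0.025 m).
It fails at once if a part dropped into the tray (falling faster than 0.7 m/s just above its pocket) ((horizontal distance between pad_mid and pocket_pad below 0.04 m and z of pad_mid in the frame of pocket_pad below 0.068 m and linear speed of brake_pad above 0.7 m/s) or (horizontal distance between bearing_mid and pocket_bearing below 0.04 m and z of bearing_mid in the frame of pocket_bearing below 0.067 m and linear speed of ball_bearing above 0.7 m/s) or (horizontal distance between bolt_mid and pocket_bolt below 0.04 m and z of bolt_mid in the frame of pocket_bolt below 0.092 m and linear speed of hub_bolt above 0.7 m/s) or (horizontal distance between can_mid and pocket_can below 0.04 m and z of can_mid in the frame of pocket_can below 0.1725 m and linear speed of white_can above 0.7 m/s)).
It also fails if it takes over 72 s, if anything falls off the work surface, if the arm or the gripper's body presses on something with over 40 N, if the wrist force passes 120 N, or if a joint passes its speed limit or range.

## Working session

There is one attempt and no reset: what is moved stays moved. The work goes in short steps, Python scripts to look and compute and a shell command to move; the robot and the scene stay as the last step left them, time stands still between calls to the robot, and variables do not carry over. Pictures are saved under pics/ and viewed, about 8 in all and at most 12, crops included, and the job is handed in when it is done.

```bash
mkdir -p pics; ls; python3 - <<'E'
from workcell import bot
import cv2
print(bot.get_obs()); print(bot.tip_extent)
for n in("top","scene"):
    im=bot.camera(n); cv2.imwrite(f"pics/{n}0.png",im); m=bot.camera_model(n); print(n,m)
E
```

```text
pics
{'clock': 0.0, 'joint_pos': array([-1.11904033e+00,  2.41401466e-01,  3.74030686e-03,  1.33516334e+00,
        1.37076240e-05,  1.57083231e+00]), 'joint_vel': array([ 2.63478648e-03, -4.46458762e-05,  5.44338423e-04, -7.92512505e-05,
        6.97981277e-04,  5.40790630e-04]), 'tau': array([-3.28583865e-04, -3.72314215e+01,  2.52410710e+01,  1.67126086e-02,
       -3.56912897e-04,  4.22608615e-08]), 'eef_pos': array([ 0.21801763, -0.44930533,  0.2384248 ]), 'tool_rot': array([ 9.74601374e-01,  2.23944488e-01, -2.20454905e-04, -9.89856731e-04]), 'ft_force': array([0.15983242, 1.24961723, 0.31774813]), 'ft_torque': array([-0.02748113,  0.06630072, -0.03114872]), 'grip_width': 0.08538844141397355}
0.008
top {'K': array([[578.93849445,   0.        , 313.80973484],
       [  0.        , 578.93849445, 240.75730198],
       [  0.        ,   0.        ,   1.        ]]), 'T': array([[ 0.02427222, -0.99346397,  0.11153561,  0.39525434],
       [-0.99960836, -0.02256399,  0.01655254, -0.01196939],
       [-0.01392767, -0.1118937 , -0.99362257,  1.33186533],
       [ 0.        ,  0.        ,  0.        ,  1.        ]])}
scene {'K': array([[475.10353084,   0.        , 324.94505363],
       [  0.        , 475.10353084, 234.44365411],
       [  0.        ,   0.        ,   1.        ]]), 'T': array([[-0.56887848, -0.33394193,  0.75157173, -0.3492708 ],
       [-0.82241603,  0.22762953, -0.5213604 ,  0.590757  ],
       [ 0.00302418, -0.91469535, -0.40413274,  0.56655634],
       [ 0.        ,  0.        ,  0.        ,  1.        ]])}
```

View pics/top0.png

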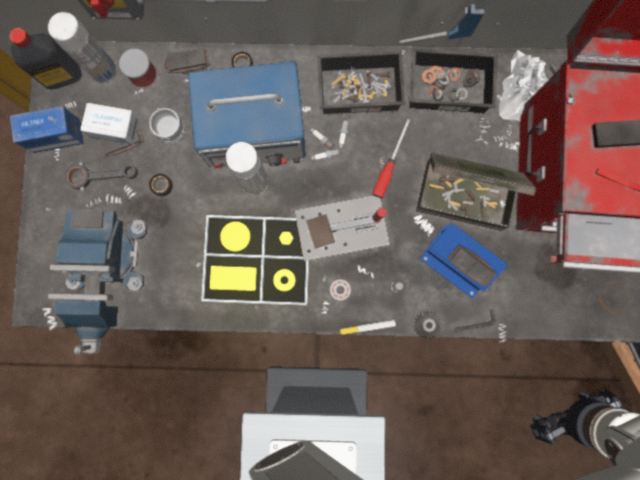

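View pics/scene0.png

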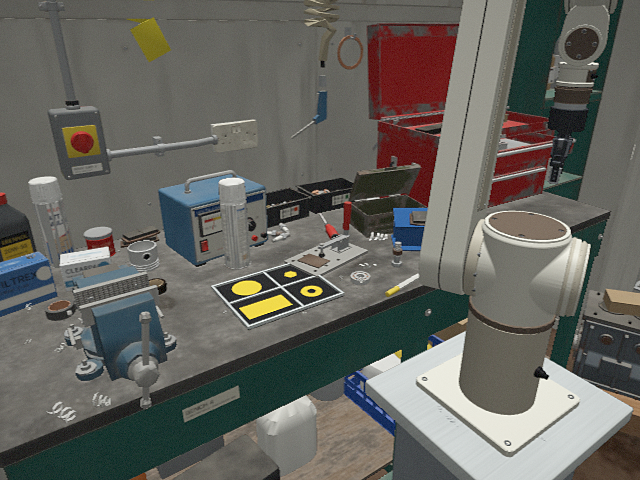

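The top view shows the tray around (255,260), can top at (241,155), bearing at (341,289), bolt at (399,286), stand and pad around (465,260), gear at (427,322) and marker at (368,327). The scene view agrees with this. Next I'll zoom in on the parts.

```bash
cat > h.py <<'E'
import cv2, numpy as np
from workcell import bot
def ray(n,uv):
    m=bot.camera_model(n);T=m["T"];d=T[:3,:3]@np.linalg.inv(m["K"])@[uv[0],uv[1],1];return T[:3,3],d
def cast(n,uv,z):
    o,d=ray(n,uv);return o+d*(z-o[2])/d[2]
def proj(n,p):
    m=bot.camera_model(n);q=np.linalg.inv(m["T"])@np.r_[p,1];q=m["K"]@q[:3];return q[:2]/q[2]
E
python3 - <<'E'
from h import *
t=cv2.imread("pics/top0.png");s=cv2.imread("pics/scene0.png")
a=cv2.resize(t[215:345,320:520],(800,520),interpolation=cv2.INTER_CUBIC)
cv2.imwrite("pics/c1.png",a)
b=cv2.resize(s[170:320,340:440],(400,600),interpolation=cv2.INTER_CUBIC)
c=cv2.resize(t[130:205,210:310],(400,300),interpolation=cv2.INTER_CUBIC)
d=np.zeros((600,800,3),np.uint8);d[:,:400]=b;d[:300,400:]=c
cv2.imwrite("pics/c2.png",d)
hsv=cv2.cvtColor(t,cv2.COLOR_BGR2HSV)
m=cv2.inRange(hsv,(24,150,120),(35,255,255));m[:200]=0;m[310:]=0
for k in cv2.findContours(m,cv2.RETR_EXTERNAL,cv2.CHAIN_APPROX_NONE)[0]:
    if cv2.contourArea(k)>40:
        r=cv2.minAreaRect(k);M=cv2.moments(k);c=(M['m10']/M['m00'],M['m01']/M['m00']);print(c,r[1:],cast("top",c,.004).round(4))
m=cv2.inRange(hsv,(100,120,40),(125,255,255));m[:,:400]=0;m[:200]=0;m[:,515:]=0
for k in cv2.findContours(m,cv2.RETR_EXTERNAL,cv2.CHAIN_APPROX_NONE)[0]:
    if cv2.contourArea(k)>100: print("blue",cv2.boxPoints(cv2.minAreaRect(k)).round(1).tolist(),cv2.minAreaRect(k))
E
```

```text
blue [[419.5, 258.3999938964844], [448.29998779296875, 220.0], [507.29998779296875, 264.20001220703125], [478.5, 302.6000061035156]] ((463.4000244140625, 261.3000183105469), (73.80001068115234, 48.0), 36.86989212036133)
```

View pics/c1.png

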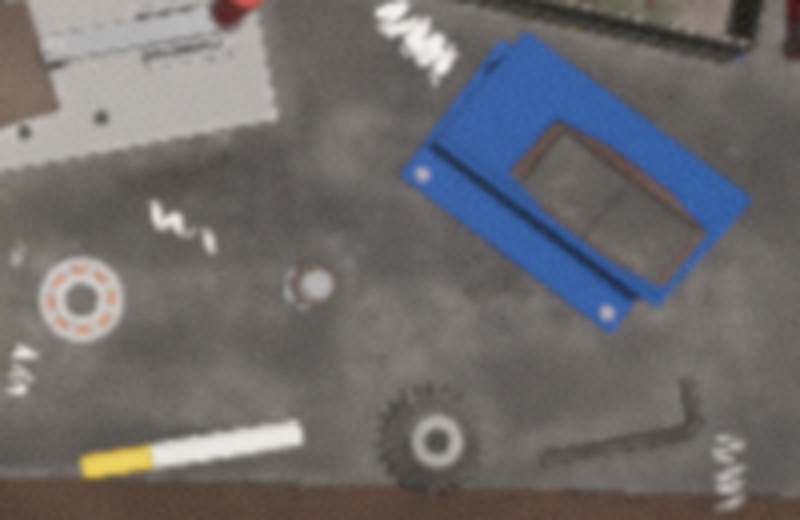

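View pics/c2.png

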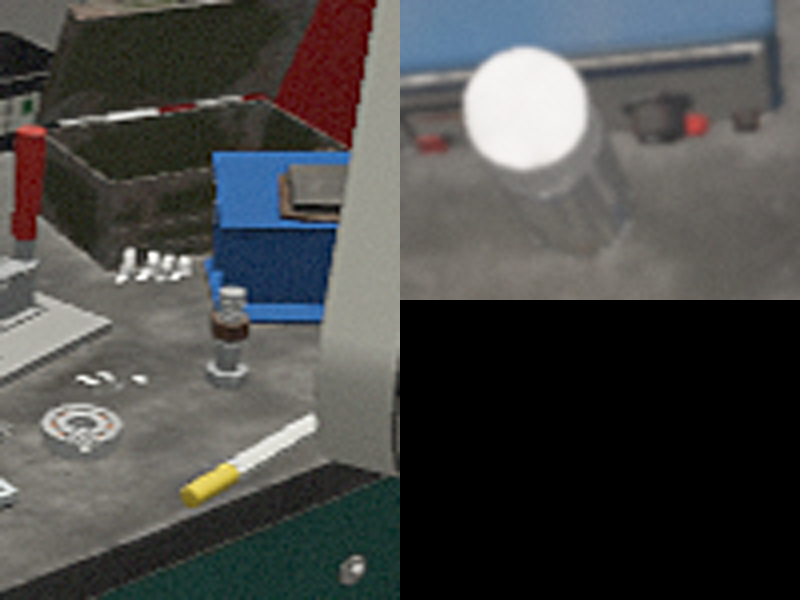

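The crops give the bearing centre at about (340,290), the bolt top at about (399,286), and the pad's block corners on the stand. The stand's low lip faces the lower left. The can cap is at about (241,156). Next I'll measure these.

```bash
python3 - <<'E'
from h import *
t=cv2.imread("pics/top0.png");s=cv2.imread("pics/scene0.png")
hsv=cv2.cvtColor(t,cv2.COLOR_BGR2HSV);print(hsv[278,235],hsv[236,235])
def cen(m,mn,mx=1e5,mode=cv2.RETR_EXTERNAL):
    out=[]
    for k in cv2.findContours(m,mode,cv2.CHAIN_APPROX_NONE)[0]:
        if mn<cv2.contourArea(k)<mx:
            M=cv2.moments(k);out.append((np.array((M['m10']/M['m00'],M['m01']/M['m00'])),k))
    return out
m=cv2.inRange(hsv,(18,120,120),(40,255,255));m[:200]=0;m[310:]=0
for c,k in cen(m,40): print("tray",c.round(1),cv2.minAreaRect(k)[1:],cast("top",c,.004).round(4))
# can top
m=cv2.inRange(hsv,(0,0,225),(180,40,255));m[:135]=0;m[180:]=0;m[:,:220]=0;m[:,265:]=0
for c,k in cen(m,100): print("can",c.round(1),cv2.minEnclosingCircle(k),cast("top",c,.225).round(4))
# bearing
g=cv2.cvtColor(t,cv2.COLOR_BGR2GRAY)
for nm,(x0,y0,x1,y1),z in(("bearing",(325,275,356,305),.014),("bolt",(388,274,410,298),.064)):
    sub=g[y0:y1,x0:x1];_,b=cv2.threshold(sub,0,255,cv2.THRESH_OTSU)
    for c,k in cen(b,15):print(nm,(c+[x0,y0]).round(1),cv2.minEnclosingCircle(k)[1],cast("top",c+[x0,y0],z).round(4))
# pad block: low saturation inside stand
sub=hsv[235:300,440:510]
mm=cv2.inRange(hsv,(0,0,60),(180,75,200));mm[:235]=0;mm[292:]=0;mm[:,:445]=0;mm[:,500:]=0
for c,k in cen(mm,200):
    r=cv2.minAreaRect(k);print("block",c.round(1),r,cast("top",c,.0823).round(4))
    if r[0][1]<290:
        B=cv2.boxPoints(r);P=np.array([cast("top",p,.0823) for p in B]);print(P.round(3))
b=cv2.inRange(hsv,(100,120,40),(125,255,255));b[:,:400]=0;b[:200]=0;b[:,515:]=0
k=max(cv2.findContours(cv2.bitwise_not(b)[236:292,445:500],cv2.RETR_LIST,1)[0],key=cv2.contourArea) 
for p in ((419.5,258.4),(478.5,302.6)): print("flange",cast("top",p,0.002).round(3))
E
```

```text
[ 30 132 252] [ 30 137 252]
tray [283.9 279.7] ((22.0, 22.0), 90.0) [0.4529 0.0766 0.004 ]
tray [232.6 277.8] ((46.97555923461914, 24.53562355041504), 1.847610354423523) [0.4546 0.1945 0.004 ]
tray [285.7 237.7] ((13.0, 13.0), 90.0) [0.55   0.0754 0.004 ]
tray [234.8 236. ] ((30.0, 30.0), 90.0) [0.5512 0.1932 0.004 ]
can [240.9 156.7] ((241.02865600585938, 156.7292938232422), 14.663986206054688) [0.682  0.1533 0.225 ]
bearing [339.9 289.5] 10.815083503723145 [ 0.4334 -0.0519  0.014 ]
bolt [398.6 285.8] 3.8079864978790283 [ 0.4429 -0.1782  0.064 ]
block [471.8 265.3] ((471.58001708984375, 265.05999755859375), (48.60000228881836, 22.600000381469727), 36.869895935058594) [ 0.49   -0.3326  0.0823]
[[ 0.501 -0.276  0.082]
 [ 0.541 -0.305  0.082]
 [ 0.48  -0.388  0.082]
 [ 0.44  -0.359  0.082]]
block [489.3 242.3] ((484.0, 246.0), (22.0, 30.0), 90.0) [ 0.5408 -0.3706  0.0823]
[[ 0.556 -0.327  0.082]
 [ 0.557 -0.392  0.082]
 [ 0.509 -0.391  0.082]
 [ 0.508 -0.327  0.082]]
flange [ 0.509 -0.234  0.002]
flange [ 0.411 -0.368  0.002]
```

```bash
python3 - <<'E'
from h import *
t=cv2.imread("pics/top0.png")
a=cv2.resize(t[232:296,440:510],(770,704)[0:2],interpolation=cv2.INTER_CUBIC)
a=cv2.resize(a,(600,549)); a=cv2.convertScaleAbs(a,alpha=1.6); cv2.imwrite("pics/c3.png",a)
E
```

```text
(no output)
```

View pics/c3.png

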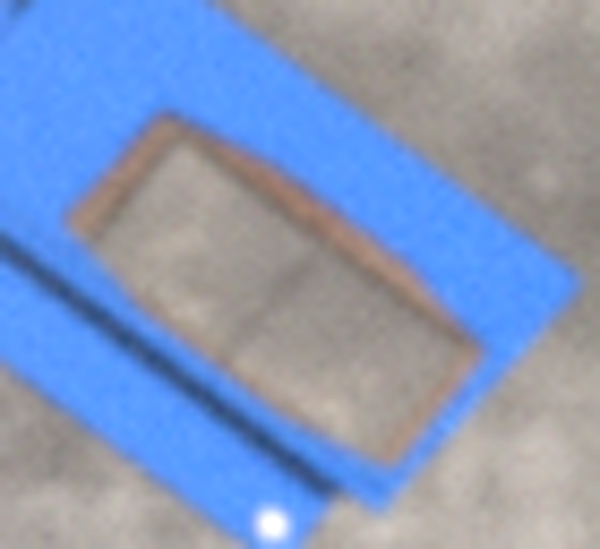

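Block corners in the crop are (185,140), (470,352), (385,462) and (95,235), which gives 89 x 36 mm. That matches the friction block. Next I'll work out the pad grasp.

```bash
cat >> h.py <<'E'
from scipy.spatial.transform import Rotation as R
def padframe(psi,tilt=25): return R.from_euler("ZY",[psi,-tilt],degrees=True)  # x high side
def toolrot(zdir,ydir):
    y=np.array(ydir)/np.linalg.norm(ydir); return R.from_matrix(np.c_[np.cross(y,zdir),y,zdir])
def delta(p,r=None,o=None):
    o=o or bot.get_obs(); r0=R.from_quat(o["tool_rot"])
    rv=np.zeros(3) if r is None else min(((q*r0.inv()).as_rotvec(degrees=True) for q in (r,r*R.from_euler("z",180,degrees=True))),key=np.linalg.norm)
    return (np.array(p)-o["eef_pos"]).round(4),rv.round(1)
E
python3 - <<'E'
from h import *
c=np.array([(185,140),(470,352),(385,462),(95,235)])
px=(c+.5)/8.571-.5+[440,232]
# cast on the tilted plane through guess
n=padframe(-36.3).apply([0,0,1])
top=cast("top",px.mean(0),.0823)
P=[]
for u in px:
    o,d=ray("top",u); P.append(o+d*((top-o)@n)/(d@n))
P=np.array(P);print(P.round(3)); print([np.linalg.norm(P[i]-P[i-1]).round(4) for i in range(4)])
v=P[0]-P[1]+P[3]-P[2]; psi=np.degrees(np.arctan2(v[1],v[0]))-90; print("psi",psi)
F=padframe(psi);n=F.apply([0,0,1]);mid=top-.008*n;print("top",top,"mid",mid)
r=toolrot(-n,F.apply([1,0,0]))
for h in(.09,.0075): print(h,delta(mid+h*n,r),(mid+h*n).round(3), n.round(4))
E
```

```text
[[ 0.526 -0.308  0.089]
 [ 0.475 -0.379  0.09 ]
 [ 0.448 -0.362  0.075]
 [ 0.503 -0.289  0.075]]
[np.float64(0.0334), np.float64(0.0874), np.float64(0.0355), np.float64(0.0916)]
psi -36.76247216698309
top [ 0.48808754 -0.33449564  0.0823    ] mid [ 0.49079609 -0.33651914  0.07504954]
0.09 (array([ 0.2423,  0.1356, -0.0819]), array([-19.5, -16.1,  26.9])) [ 0.46  -0.314  0.157] [-0.3386  0.2529  0.9063]
0.0075 (array([ 0.2702,  0.1147, -0.1566]), array([-19.5, -16.1,  26.9])) [ 0.488 -0.335  0.082] [-0.3386  0.2529  0.9063]
```

```bash
python3 -m jog '[[[0.242,0.136,-0.06,-19.5,-16.1,26.9,0],[0.242,0.136,-0.06,-19.5,-16.1,26.9,0],[0.242,0.136,-0.06,-19.5,-16.1,26.9,0],[0.242,0.136,-0.06,-19.5,-16.1,26.9,0],[0.242,0.136,-0.06,-19.5,-16.1,26.9,0],[0.242,0.136,-0.06,-19.5,-16.1,26.9,0],[0.242,0.136,-0.082,-19.5,-16.1,26.9,0],[0.242,0.136,-0.082,-19.5,-16.1,26.9,0],[0.242,0.136,-0.082,-19.5,-16.1,26.9,0],[0.242,0.136,-0.082,-19.5,-16.1,26.9,0]]]'
cat > chk.py <<'E'
import sys
from h import *
psi=-36.76;F=padframe(psi);n=F.apply([0,0,1]);mid=np.array([.4908,-.3365,.0750]);r=toolrot(-n,F.apply([1,0,0]))
o=bot.get_obs();print(o["eef_pos"].round(4),o["ft_force"].round(1),o["grip_width"],o["joint_pos"].round(2),bot.tip_extent)
d=R.from_quat(o["tool_rot"]);print("in pad frame",F.inv().apply(o["eef_pos"]-mid).round(4),"tool z err",d.apply([0,0,1])+n)
for h in(.03,.0075):print(delta(mid+h*n,r,o))
E
python3 chk.py
```

```text
clock: 0.93
eef_pos: [0.46, -0.3135, 0.1567]
tool_rot: [0.873, 0.438, 0.097, 0.193]
ft_force: [-0.3, -0.7, 0.6]
grip_width: 0.0852
[ 0.46   -0.3135  0.1567] [-0.3 -0.7  0.6] 0.08520927739389142 [-0.59  0.12 -0.47  0.54 -0.02  1.62] 0.008
in pad frame [-0.0003 -0.      0.0903] tool z err [-0.00081067  0.0001098  -0.00033306]
(array([ 0.0207, -0.0154, -0.0545]), array([ 0. , -0.1, -0. ]))
(array([ 0.0283, -0.0211, -0.0749]), array([ 0. , -0.1, -0. ]))
```

```bash
python3 -m jog '[[[0.01,-0.007,-0.027,0,0,0,128],[0.01,-0.007,-0.027,0,0,0,128],[0.01,-0.007,-0.027,0,0,0,128],[0.01,-0.007,-0.027,0,0,0,128],[0.01,-0.007,-0.027,0,0,0,128]]]'
python3 chk.py; python3 - <<'E'
from h import *
o=bot.get_obs();z=R.from_quat(o["tool_rot"]).apply([0,0,1]);y=R.from_quat(o["tool_rot"]).apply([0,1,0])
t=bot.camera("top");s=bot.camera("scene")
for n in("top","scene"):
    print(n,[proj(n,o["eef_pos"]+k*z+j*o["grip_width"]/2*y).round(0).tolist() for k in(-.011,.008) for j in(-1,1)])
a=cv2.resize(t[190:310,400:520],(400,400),interpolation=cv2.INTER_CUBIC);b=cv2.resize(s[140:260,350:470],(400,400),interpolation=cv2.INTER_CUBIC)
cv2.imwrite("pics/c4.png",np.hstack([a,b]))
E
```

```text
clock: 1.35
eef_pos: [0.4702, -0.3218, 0.1319]
tool_rot: [0.873, 0.437, 0.097, 0.195]
ft_force: [0.2, 0.2, 0.1]
grip_width: 0.0428
[ 0.4702 -0.3218  0.1319] [0.2 0.2 0.1] 0.042757775918049926 [-0.59  0.18 -0.48  0.47 -0.02  1.62] 0.008
in pad frame [ 0.0011 -0.0006  0.0622] tool z err [ 0.00172382 -0.00228169  0.00128616]
(array([ 0.0105, -0.0071, -0.0297]), array([0.1, 0.1, 0.1]))
(array([ 0.0181, -0.0128, -0.0501]), array([0.1, 0.1, 0.1]))
top [[466.0, 282.0], [480.0, 267.0], [466.0, 280.0], [480.0, 264.0]]
scene [[433.0, 206.0], [431.0, 194.0], [431.0, 211.0], [430.0, 200.0]]
```

View pics/c4.png

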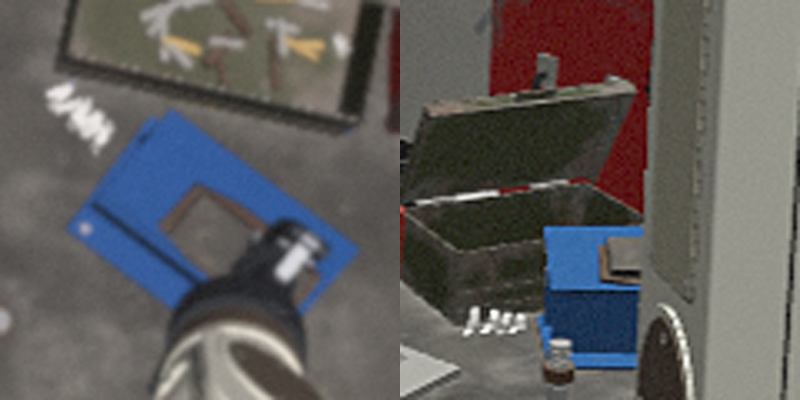

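```bash
python3 -m jog '[[[0.0105,-0.0075,-0.03,0,0,0,70],[0.0105,-0.0075,-0.03,0,0,0,70],[0.0105,-0.0075,-0.03,0,0,0,70],[0.0145,-0.0105,-0.040,0,0,0,70],[0.018,-0.013,-0.050,0,0,0,70],[0.018,-0.013,-0.050,0,0,0,70],[0.018,-0.013,-0.050,0,0,0,70]]]'
python3 chk.py
```

```text
clock: 2.03
eef_pos: [0.4895, -0.3346, 0.0825]
tool_rot: [0.872, 0.437, 0.098, 0.196]
ft_force: [-3.3, 1.8, 8.9]
grip_width: 0.0621
[ 0.4895 -0.3346  0.0825] [-3.3  1.8  8.9] 0.06214819325134771 [-0.59  0.29 -0.5   0.34 -0.02  1.62] 0.008
in pad frame [0.0012 0.0007 0.0077] tool z err [ 0.0036387  -0.00281809  0.00216005]
(array([-0.0088,  0.0057,  0.0197]), array([0.2, 0.2, 0. ]))
(array([-0.0012,  0.    , -0.0007]), array([0.2, 0.2, 0. ]))
```

```bash
python3 -m jog '[[[-0.001,0.0008,0.0027,0,0,0,70],[-0.001,0.0008,0.0027,0,0,0,70],[-0.001,0.0008,0.0027,0,0,0,70]]]'
python3 chk.py
```

```text
clock: 2.28
eef_pos: [0.4875, -0.3331, 0.0833]
tool_rot: [0.873, 0.437, 0.097, 0.194]
ft_force: [-0.4, 0.5, -0.2]
grip_width: 0.0619
[ 0.4875 -0.3331  0.0833] [-0.4  0.5 -0.2] 0.06193551931030218 [-0.59  0.29 -0.5   0.35 -0.02  1.62] 0.008
in pad frame [-0.0008  0.0007  0.0095] tool z err [ 0.00110609 -0.00095133  0.00068013]
(array([-0.0068,  0.0042,  0.0189]), array([0.1, 0.1, 0. ]))
(array([ 0.0008, -0.0015, -0.0015]), array([0.1, 0.1, 0. ]))
```

```bash
python3 -m jog '[[[-0.001,0.0008,0.0027,0,0,0,70],[-0.001,0.0008,0.0027,0,0,0,110],[-0.001,0.0008,0.0027,0,0,0,190],[-0.001,0.0008,0.0027,0,0,0,190],[-0.001,0.0008,0.0027,0,0,0,190],[-0.001,0.0008,0.0027,0,0,0,190]]]'
python3 chk.py
```

```text
clock: 2.78
eef_pos: [0.4863, -0.3322, 0.0864]
tool_rot: [0.873, 0.437, 0.097, 0.194]
ft_force: [-3.2, 2.6, 6.7]
grip_width: 0.0362
[ 0.4863 -0.3322  0.0864] [-3.2  2.6  6.7] 0.03619275862160656 [-0.59  0.28 -0.5   0.36 -0.02  1.62] 0.008
in pad frame [-0.0008  0.0007  0.0129] tool z err [ 0.00097692 -0.00094847  0.00063089]
(array([-0.0057,  0.0033,  0.0158]), array([0.1, 0.1, 0. ]))
(array([ 0.002 , -0.0024, -0.0046]), array([0.1, 0.1, 0. ]))
```

```bash
python3 -m jog '[[[-0.006,0.005,0.018,0,0,0,190],[-0.014,0.010,0.036,0,0,0,190],[-0.02,0.015,0.06,0,0,0,190],[-0.02,0.015,0.09,0,0,0,190],[-0.02,0.015,0.09,0,0,0,190]]]'
cat > goal.py <<'E'
import sys
from h import *
x,y,z,yaw=map(float,sys.argv[1:5])  # yaw = direction of jaw axis
o=bot.get_obs();print(o["clock"],o["eef_pos"].round(4),o["ft_force"].round(1),o["grip_width"].round(4),o["joint_pos"].round(2))
c,s=np.cos(np.radians(yaw)),np.sin(np.radians(yaw))
print(delta([x,y,z],toolrot(np.array([0,0,-1.]),[c,s,0]),o))
E
python3 goal.py .4546 .1945 .11 -0.8
```

```text
clock: 3.2
eef_pos: [0.4688, -0.3189, 0.1817]
tool_rot: [0.872, 0.437, 0.099, 0.198]
ft_force: [1.4, -1.3, -0.9]
grip_width: 0.0361Traceback (most recent call last):
  File "goal.py", line 4, in <module>
    o=bot.get_obs();print(o["clock"],o["eef_pos"].round(4),o["ft_force"].round(1),o["grip_width"].round(4),o["joint_pos"].round(2))
                                                                                  ^^^^^^^^^^^^^^^^^^^^^
AttributeError: 'float' object has no attribute 'round'
```

```bash
sed -i 's/o\["grip_width"\].round(4)/round(o["grip_width"],4)/' goal.py; python3 goal.py .4546 .1945 .11 -0.8
```

```text
3.2 [ 0.4688 -0.3189  0.1817] [ 1.4 -1.3 -0.9] 0.0361 [-0.58  0.11 -0.42  0.59 -0.02  1.62]
(array([-0.0142,  0.5134, -0.0717]), array([ 8.4, 24.6, 35.4]))
```

```bash
python3 -m jog '[[[-0.014,0.37,0,8.4,24.6,35.4,190],[-0.014,0.37,0,8.4,24.6,35.4,190],[-0.014,0.37,0,8.4,24.6,35.4,190],[-0.014,0.37,0,8.4,24.6,35.4,190],[-0.014,0.37,0,8.4,24.6,35.4,190],[-0.014,0.37,0,8.4,24.6,35.4,190],[-0.014,0.37,0,8.4,24.6,35.4,190],[-0.014,0.37,0,8.4,24.6,35.4,190],[-0.014,0.37,0,8.4,24.6,35.4,190],[-0.014,0.37,0,8.4,24.6,35.4,190]]]'
python3 goal.py .4546 .1945 .08 -0.8
```

```text
clock: 4.03
eef_pos: [0.4516, 0.0588, 0.1743]
tool_rot: [0.709, 0.705, -0.003, -0.005]
ft_force: [0.2, -0.6, -2.6]
grip_width: 0.0361
4.0333 [0.4516 0.0588 0.1743] [ 0.2 -0.6 -2.6] 0.0361 [ 0.13  0.2  -0.22  1.16  0.01  1.7 ]
(array([ 0.003 ,  0.1357, -0.0943]), array([-0.2, -0.6, -0.5]))
```

```bash
python3 -m jog '[[[0.001,0.04,0,0,0,0,190],[0.001,0.08,0,0,0,0,190],[0.001,0.12,0,0,0,0,190],[0.001,0.1356,-0.04,0,0,0,190],[0.001,0.1356,-0.08,0,0,0,190],[0.001,0.1356,-0.1,0,0,0,190],[0.001,0.1356,-0.1,0,0,0,190],[0.001,0.1356,-0.1,0,0,0,190]]]'
python3 goal.py .4546 .1945 .028 -0.8
python3 - <<'E'
from h import *
t=bot.camera("top");s=bot.camera("scene")
a=cv2.resize(t[200:320,190:310],(400,400),interpolation=cv2.INTER_CUBIC);b=cv2.resize(s[220:340,200:320],(400,400),interpolation=cv2.INTER_CUBIC)
cv2.imwrite("pics/c5.png",np.hstack([a,b]))
E
```

```text
clock: 4.7
eef_pos: [0.4518, 0.1876, 0.0739]
tool_rot: [0.712, 0.702, -0.005, -0.004]
ft_force: [0.3, -0.0, -2.2]
grip_width: 0.036
4.7 [0.4518 0.1876 0.0739] [ 0.3 -0.  -2.2] 0.036 [ 0.39  0.37 -0.28  0.94  0.    1.98]
(array([ 0.0028,  0.0069, -0.0459]), array([ 0.1, -0.8, -0. ]))
```

View pics/c5.png

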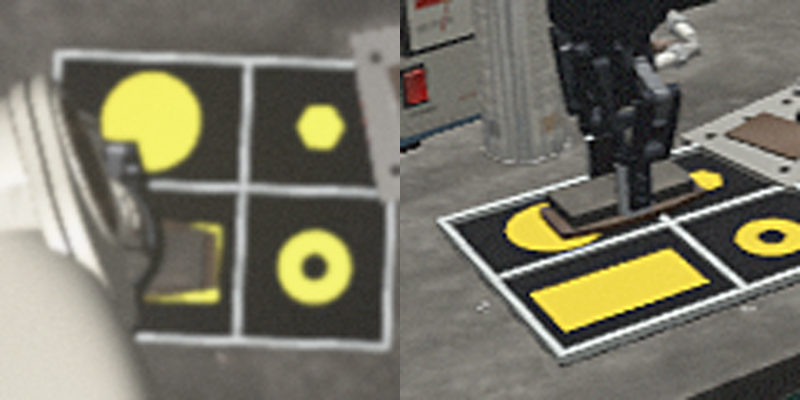

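The pad is held level and lines up with the rectangle, apart from about 7 mm in y. Lowering.

```bash
python3 -m jog '[[[0.003,0.007,-0.02,0.1,-0.8,0,190],[0.003,0.007,-0.035,0.1,-0.8,0,190],[0.003,0.007,-0.04,0.1,-0.8,0,190],[0.003,0.007,-0.043,0.1,-0.8,0,190],[0.003,0.007,-0.046,0.1,-0.8,0,190],[0.003,0.007,-0.046,0.1,-0.8,0,190]]]'
python3 goal.py .4546 .1945 .025 -0.8
```

```text
clock: 5.3
eef_pos: [0.4571, 0.1954, 0.0305]
tool_rot: [0.712, 0.702, 0.003, 0.001]
ft_force: [0.1, -0.9, -2.5]
grip_width: 0.036
5.3 [0.4571 0.1954 0.0305] [ 0.1 -0.9 -2.5] 0.036 [ 0.4   0.43 -0.33  0.81  0.    1.99]
(array([-0.0025, -0.0009, -0.0055]), array([-0.2,  0.4,  0. ]))
```

```bash
python3 -m jog '[[[-0.002,-0.001,-0.003,0,0,0,190],[-0.002,-0.001,-0.005,0,0,0,190],[-0.002,-0.001,-0.005,0,0,0,190],[-0.002,-0.001,-0.005,0,0,0,190]]]'
python3 goal.py .4546 .1945 .025 -0.8
```

```text
clock: 5.63
eef_pos: [0.4542, 0.1943, 0.0248]
tool_rot: [0.712, 0.702, 0.003, 0.001]
ft_force: [-0.3, -0.7, -2.2]
grip_width: 0.036
5.6333 [0.4542 0.1943 0.0248] [-0.3 -0.7 -2.2] 0.036 [ 0.4   0.43 -0.34  0.79  0.    1.99]
(array([0.0004, 0.0002, 0.0002]), array([-0.1,  0.3, -0. ]))
```

Not touching yet, so I'll go down in 1 mm steps.

```bash
python3 -m jog '[[[0,0,-0.001,0,0,0,190],[0,0,-0.002,0,0,0,190],[0,0,-0.002,0,0,0,190],[0,0,-0.002,0,0,0,190]]]'
```

```text
clock: 5.97
eef_pos: [0.4542, 0.1944, 0.0226]
tool_rot: [0.712, 0.702, 0.002, 0.001]
ft_force: [0.5, -0.2, -2.7]
grip_width: 0.0358
```

```bash
python3 -m jog '[[[0,0,-0.001,0,0,0,190],[0,0,-0.0015,0,0,0,190],[0,0,-0.0015,0,0,0,190],[0,0,-0.0015,0,0,0,190]]]'
```

```text
clock: 6.3
eef_pos: [0.4543, 0.1943, 0.0212]
tool_rot: [0.712, 0.702, 0.003, 0.001]
ft_force: [-0.2, 0.4, -2.8]
grip_width: 0.0361
```

```bash
python3 -m jog '[[[0,0,-0.001,0,0,0,190],[0,0,-0.002,0,0,0,190],[0,0,-0.002,0,0,0,190],[0,0,-0.002,0,0,0,190]]]'
```

```text
clock: 6.63
eef_pos: [0.4542, 0.1943, 0.0191]
tool_rot: [0.712, 0.702, 0.002, 0.001]
ft_force: [-0.1, -0.0, -2.5]
grip_width: 0.0359
```

```bash
python3 -m jog '[[[0,0,-0.001,0,0,0,190],[0,0,-0.0015,0,0,0,190],[0,0,-0.0015,0,0,0,190],[0,0,-0.0015,0,0,0,190]]]'
```

```text
clock: 6.97
eef_pos: [0.4542, 0.1943, 0.0176]
tool_rot: [0.712, 0.702, 0.003, 0.001]
ft_force: [0.2, 0.3, -2.4]
grip_width: 0.0365
```

```bash
python3 -m jog '[[[0,0,-0.0005,0,0,0,190],[0,0,-0.001,0,0,0,190],[0,0,-0.0015,0,0,0,190],[0,0,-0.0015,0,0,0,190]]]'
```

```text
clock: 7.3
eef_pos: [0.4544, 0.1945, 0.0167]
tool_rot: [0.712, 0.702, 0.003, 0.001]
ft_force: [-1.9, -0.3, 3.1]
grip_width: 0.0365
```

```bash
python3 -m jog '[[[0,0,-0.0005,0,0,0,190],[0,0,-0.001,0,0,0,190],[0,0,-0.001,0,0,0,190]]]'
```

```text
clock: 7.55
eef_pos: [0.4544, 0.1945, 0.0167]
tool_rot: [0.712, 0.702, 0.003, 0.001]
ft_force: [-4.3, -2.1, 10.5]
grip_width: 0.0362
```

```bash
python3 -m jog '[[[0,0,0.001,0,0,0,110],[0,0,0.001,0,0,0,90],[0,0,0.001,0,0,0,90],[0,0,0.02,0,0,0,60],[0,0,0.06,0,0,0,40],[0,0,0.08,0,0,0,40]]]'
python3 goal.py .4334 -.0519 .06 -0.8
```

```text
clock: 8.05
eef_pos: [0.4552, 0.1948, 0.0975]
tool_rot: [0.712, 0.702, 0.004, 0.001]
ft_force: [0.4, 1.0, 1.7]
grip_width: 0.0718
8.05 [0.4552 0.1948 0.0975] [0.4 1.  1.7] 0.0718 [ 0.4   0.34 -0.26  0.97  0.    1.99]
(array([-0.0218, -0.2467, -0.0375]), array([-0.2,  0.4, -0. ]))
```

```bash
python3 -m jog '[[[-0.004,-0.04,0,0,0,0,40],[-0.007,-0.08,0,0,0,0,40],[-0.011,-0.12,0,0,0,0,40],[-0.015,-0.16,0,0,0,0,40],[-0.018,-0.20,0,0,0,0,40],[-0.0215,-0.24,-0.01,0,0,0,40],[-0.0215,-0.2465,-0.025,0,0,0,40],[-0.0215,-0.2465,-0.035,0,0,0,40],[-0.0215,-0.2465,-0.035,0,0,0,40]]]'
python3 goal.py .4334 -.0519 .012 -0.8
python3 - <<'E'
from h import *
t=bot.camera("top");s=bot.camera("scene")
a=cv2.resize(t[210:310,250-50:370-50],(400,333),interpolation=cv2.INTER_CUBIC);b=cv2.resize(s[230:330,220:400],(600,333),interpolation=cv2.INTER_CUBIC)
cv2.imwrite("pics/c6.png",np.hstack([a,b])[:,:800])
E
```

```text
clock: 8.8
eef_pos: [0.431, -0.0532, 0.0583]
tool_rot: [0.713, 0.701, 0.001, -0.001]
ft_force: [-0.7, -0.4, 0.6]
grip_width: 0.0722
8.8 [ 0.431  -0.0532  0.0583] [-0.7 -0.4  0.6] 0.0722 [-0.12  0.29 -0.45  0.83  0.    1.46]
(array([ 0.0024,  0.0013, -0.0463]), array([-0.2,  0.1,  0.1]))
```

View pics/c6.png

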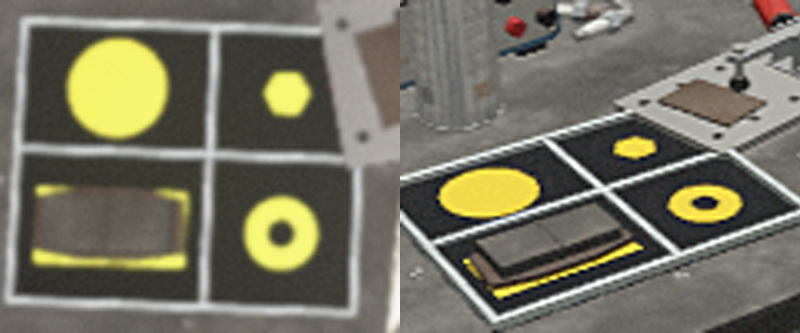

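The pad sits flat inside its rectangle, about 2–3 mm off centre. Now the bearing.

```bash
python3 -m jog '[[[0.0015,0.0015,-0.015,-0.2,0,0,55],[0.0015,0.0015,-0.03,-0.2,0,0,55],[0.0015,0.0015,-0.042,-0.2,0,0,55],[0.0015,0.0015,-0.0485,-0.2,0,0,55],[0.0015,0.0015,-0.0485,-0.2,0,0,55],[0.0015,0.0015,-0.0485,-0.2,0,0,190],[0.0015,0.0015,-0.0485,-0.2,0,0,190],[0.0015,0.0015,-0.0485,-0.2,0,0,190],[0.0015,0.0015,-0.0485,-0.2,0,0,190],[0.0015,0.0015,-0.0485,-0.2,0,0,190]]]'
python3 goal.py .4529 .0766 .05 -0.8
```

```text
clock: 9.73
eef_pos: [0.435, -0.0504, 0.013]
tool_rot: [0.712, 0.702, 0.002, 0.003]
ft_force: [-1.4, 1.6, 5.8]
grip_width: 0.0436
9.7333 [ 0.435  -0.0504  0.013 ] [-1.4  1.6  5.8] 0.0436 [-0.12  0.36 -0.5   0.7   0.    1.47]
(array([0.0179, 0.127 , 0.037 ]), array([ 0. ,  0.4, -0. ]))
```

```bash
python3 -m jog '[[[0,0,0.01,0,0,0,190],[0,0,0.025,0,0,0,190],[0,0,0.045,0,0,0,190],[0,0,0.06,0,0,0,190],[0,0,0.06,0,0,0,190],[0,0,0.06,0,0,0,190]]]'
python3 goal.py .4529 .0766 .05 -0.8
python3 - <<'E'
from h import *
t=bot.camera("top");s=bot.camera("scene")
a=cv2.resize(t[240:320,300:380],(400,400),interpolation=cv2.INTER_CUBIC);b=cv2.resize(s[180:300,320:440],(400,400),interpolation=cv2.INTER_CUBIC)
cv2.imwrite("pics/c7.png",np.hstack([a,b]))
E
```

```text
clock: 10.23
eef_pos: [0.4355, -0.0508, 0.0727]
tool_rot: [0.712, 0.702, 0.002, 0.003]
ft_force: [-0.1, 0.2, -0.1]
grip_width: 0.0437
10.2333 [ 0.4355 -0.0508  0.0727] [-0.1  0.2 -0.1] 0.0437 [-0.12  0.27 -0.43  0.86 -0.    1.47]
(array([ 0.0174,  0.1274, -0.0227]), array([ 0.1,  0.5, -0. ]))
```

View pics/c7.png

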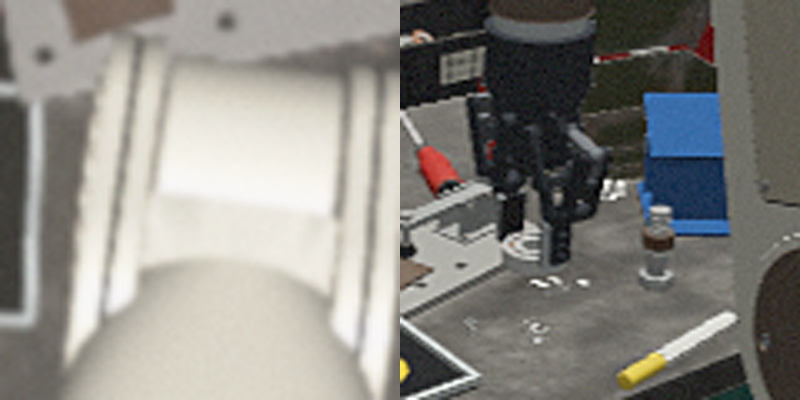

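Bearing is held level. Taking it to the ring.

```bash
python3 -m jog '[[[0.004,0.03,0,0,0,0,190],[0.009,0.07,0,0,0,0,190],[0.014,0.11,0,0,0,0,190],[0.017,0.1285,0,0,0.4,0,190],[0.017,0.1285,-0.02,0,0.4,0,190],[0.017,0.1285,-0.035,0,0.4,0,190],[0.017,0.1285,-0.045,0,0.4,0,190],[0.017,0.1285,-0.050,0,0.4,0,190],[0.017,0.1285,-0.052,0,0.4,0,190],[0.017,0.1285,-0.052,0,0.4,0,190]]]'
python3 goal.py .4529 .0779 .017 -0.8
```

```text
clock: 11.17
eef_pos: [0.4506, 0.0776, 0.0188]
tool_rot: [0.712, 0.702, -0.002, -0.001]
ft_force: [0.7, 0.4, -1.3]
grip_width: 0.0434
11.1667 [0.4506 0.0776 0.0188] [ 0.7  0.4 -1.3] 0.0434 [ 0.17  0.39 -0.43  0.75 -0.    1.76]
(array([ 0.0023,  0.0003, -0.0018]), array([ 0.1, -0.2, -0. ]))
```

```bash
python3 -m jog '[[[0.002,0,-0.001,0,0,0,190],[0.002,0,-0.0015,0,0,0,190],[0.002,0,-0.002,0,0,0,190],[0.002,0,-0.002,0,0,0,190]]]'
```

```text
clock: 11.5
eef_pos: [0.4537, 0.0778, 0.0181]
tool_rot: [0.712, 0.702, -0.001, -0.0]
ft_force: [-0.6, 0.3, -0.5]
grip_width: 0.0438
```

```bash
python3 -m jog '[[[0,0,-0.0005,0,0,0,190],[0,0,-0.001,0,0,0,190],[0,0,-0.001,0,0,0,190]]]'
```

```text
clock: 11.75
eef_pos: [0.4536, 0.0779, 0.0171]
tool_rot: [0.712, 0.702, -0.001, -0.0]
ft_force: [-0.3, -0.2, 2.7]
grip_width: 0.0442
```

```bash
python3 -m jog '[[[0,0,-0.0005,0,0,0,120],[0,0,-0.0005,0,0,0,95],[0,0,-0.0005,0,0,0,75],[0,0,0.02,0,0,0,60],[0,0,0.06,0,0,0,40],[0,0,0.10,0,0,0,40],[0,0,0.10,0,0,0,40]]]'
python3 goal.py .4429 -.1782 .10 -0.8
python3 - <<'E'
from h import *
print(proj("scene",[.4429,-.1782,.064]),proj("scene",[.4429,-.1782,0]),"seen 398.2,243 / 397,263.7")
for u,z in(((397.8,243),.064),((396.6,263.5),.004)):print(cast("scene",u,z))
E
```

```text
clock: 12.33
eef_pos: [0.4582, 0.0787, 0.1236]
tool_rot: [0.712, 0.702, 0.004, 0.003]
ft_force: [0.6, -0.2, 0.1]
grip_width: 0.0717
12.3333 [0.4582 0.0787 0.1236] [ 0.6 -0.2  0.1] 0.0717 [ 0.17  0.25 -0.3   1.01 -0.    1.75]
(array([-0.0153, -0.2569, -0.0236]), array([-0.1,  0.6, -0. ]))
[396.34026439 242.40957217] [394.75808076 264.94127639] seen 398.2,243 / 397,263.7
[ 0.43818713 -0.17882066  0.064     ]
[ 0.44061646 -0.18214779  0.004     ]
```

```bash
python3 -m jog '[[[-0.003,-0.04,0,0,0.3,0,40],[-0.006,-0.08,0,0,0.3,0,40],[-0.009,-0.12,0,0,0.3,0,40],[-0.011,-0.16,0,0,0.3,0,40],[-0.013,-0.2,0,0,0.3,0,40],[-0.016,-0.24,0,0,0.3,0,40],[-0.0165,-0.2585,-0.01,0,0.3,0,40],[-0.0165,-0.2585,-0.02,0,0.3,0,40],[-0.0165,-0.2585,-0.02,0,0.3,0,40],[-0.0165,-0.2585,-0.02,0,0.3,0,40]]]'
python3 goal.py .4415 -.1795 .029 -0.8
python3 - <<'E'
from h import *
t=bot.camera("top");s=bot.camera("scene");cv2.imwrite("pics/top8.png",t);cv2.imwrite("pics/scene8.png",s)
a=cv2.resize(t[210:310,210:310],(400,400),interpolation=cv2.INTER_CUBIC);b=cv2.resize(s[190:290,340:440],(400,400),interpolation=cv2.INTER_CUBIC)
cv2.imwrite("pics/c8.png",np.hstack([a,b]))
E
```

```text
clock: 13.17
eef_pos: [0.436, -0.1805, 0.0961]
tool_rot: [0.712, 0.702, -0.003, -0.003]
ft_force: [-0.8, 0.8, -0.1]
grip_width: 0.0723
13.1667 [ 0.436  -0.1805  0.0961] [-0.8  0.8 -0.1] 0.0723 [-0.39  0.31 -0.3   0.97 -0.    1.19]
(array([ 0.0055,  0.001 , -0.0671]), array([ 0. , -0.5,  0. ]))
```

View pics/c8.png

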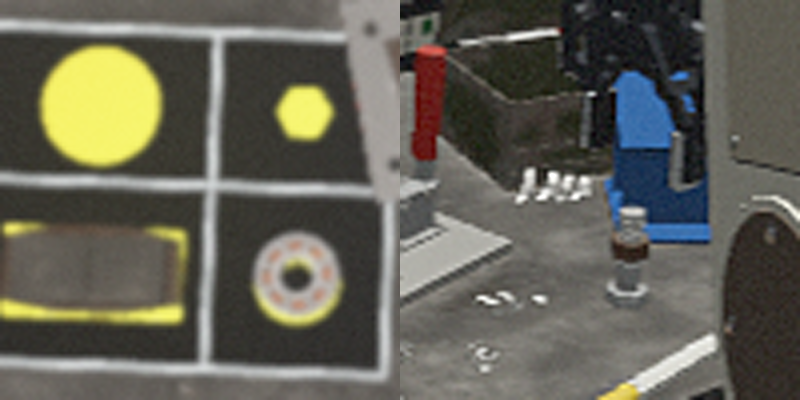

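Bearing sits flat on its ring, about 4 mm off centre, and the pad is in place. Now the bolt.

```bash
python3 -m jog '[[[0.004,0.001,-0.02,0,-0.3,0,40],[0.004,0.001,-0.04,0,-0.3,0,40],[0.004,0.001,-0.055,0,-0.3,0,40],[0.004,0.001,-0.066,0,-0.3,0,40],[0.004,0.001,-0.067,0,-0.3,0,40],[0.004,0.001,-0.067,0,-0.3,0,40]]]'
python3 goal.py .440 -.1795 .029 -0.8
```

```text
clock: 13.77
eef_pos: [0.4408, -0.1788, 0.0297]
tool_rot: [0.711, 0.703, -0.001, -0.001]
ft_force: [0.4, -0.1, 0.3]
grip_width: 0.0722
13.7667 [ 0.4408 -0.1788  0.0297] [ 0.4 -0.1  0.3] 0.0722 [-0.38  0.4  -0.38  0.8  -0.    1.2 ]
(array([-0.0008, -0.0007, -0.0007]), array([ 0. , -0.2, -0.1]))
```

```bash
python3 -m jog '[[[0,0,0,0,0,0,140],[0,0,0,0,0,0,150],[0,0,0,0,0,0,155],[0,0,0,0,0,0,165],[0,0,0,0,0,0,175],[0,0,0,0,0,0,185],[0,0,0,0,0,0,200],[0,0,0,0,0,0,230],[0,0,0,0,0,0,230]]]'
python3 goal.py .440 -.1795 .029 -0.8
```

```text
clock: 14.52
eef_pos: [0.4412, -0.1798, 0.0303]
tool_rot: [0.712, 0.702, -0.001, 0.0]
ft_force: [-1.2, 0.2, 5.0]
grip_width: 0.0222
14.5167 [ 0.4412 -0.1798  0.0303] [-1.2  0.2  5. ] 0.0222 [-0.39  0.4  -0.38  0.8  -0.    1.2 ]
(array([-0.0012,  0.0003, -0.0013]), array([ 0.1, -0.1, -0. ]))
```

```bash
python3 -m jog '[[[0,0,0.01,0,0,0,230],[0,0,0.03,0,0,0,230],[0,0,0.06,0,0,0,230],[0,0,0.09,0,0,0,230],[0,0,0.09,0,0,0,230],[0,0,0.09,0,0,0,230]]]'
python3 goal.py .547 .0754 .12 -0.8
python3 - <<'E'
from h import *
t=bot.camera("top");s=bot.camera("scene");cv2.imwrite("pics/scene9.png",s)
b=cv2.resize(s[130:270,330:470],(560,560),interpolation=cv2.INTER_CUBIC)
cv2.imwrite("pics/c9.png",b)
E
```

```text
clock: 15.02
eef_pos: [0.442, -0.1802, 0.1211]
tool_rot: [0.712, 0.702, -0.0, 0.001]
ft_force: [0.7, -0.7, -1.6]
grip_width: 0.0221
15.0167 [ 0.442  -0.1802  0.1211] [ 0.7 -0.7 -1.6] 0.0221 [-0.39  0.28 -0.26  1.02 -0.    1.2 ]
(array([ 0.105 ,  0.2556, -0.0011]), array([ 0.1,  0.1, -0. ]))
```

View pics/c9.png

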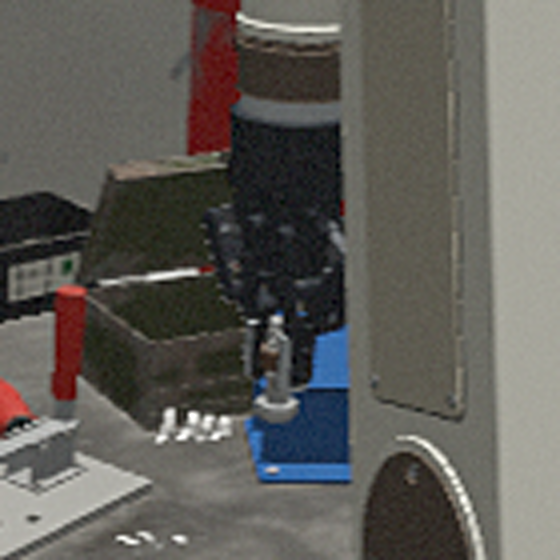

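Bolt is held upright on its flats (grip width 22 mm). Moving it to the hexagon.

```bash
python3 -m jog '[[[0,0.04,0,0,0,0,230],[0,0.08,0,0,0,0,230],[0,0.12,0,0,0,0,230],[0.01,0.16,0,0,0,0,230],[0.03,0.2,0,0,0,0,230],[0.06,0.23,0,0,0,0,230],[0.09,0.25,0,0,0,0,230],[0.105,0.2556,0,0,0,0,230],[0.105,0.2556,0,0,0,0,230],[0.105,0.2556,0,0,0,0,230]]]'
python3 goal.py .548 .0754 .038 -0.8
```

```text
clock: 15.95
eef_pos: [0.5446, 0.0763, 0.1172]
tool_rot: [0.711, 0.703, -0.003, -0.002]
ft_force: [-0.7, 0.3, -2.1]
grip_width: 0.0218
15.95 [0.5446 0.0763 0.1172] [-0.7  0.3 -2.1] 0.0218 [ 0.14  0.42 -0.06  1.09 -0.    1.72]
(array([ 0.0034, -0.0009, -0.0792]), array([ 0.1, -0.4, -0.1]))
```

```bash
python3 -m jog '[[[0.001,-0.001,-0.03,0,-0.2,0,230],[0.001,-0.001,-0.055,0,-0.2,0,230],[0.001,-0.001,-0.070,0,-0.2,0,230],[0.001,-0.001,-0.077,0,-0.2,0,230],[0.001,-0.001,-0.080,0,-0.2,0,230],[0.001,-0.001,-0.080,0,-0.2,0,230],[0.001,-0.001,-0.080,0,-0.2,0,230]]]'
python3 goal.py .548 .0754 .0343 -0.8
```

```text
clock: 16.53
eef_pos: [0.5471, 0.0747, 0.0405]
tool_rot: [0.712, 0.702, 0.0, 0.001]
ft_force: [-0.4, 0.4, -0.3]
grip_width: 0.0218
16.5333 [0.5471 0.0747 0.0405] [-0.4  0.4 -0.3] 0.0218 [ 0.14  0.5  -0.16  0.9  -0.    1.72]
(array([ 0.0009,  0.0007, -0.0062]), array([0.1, 0.1, 0. ]))
```

```bash
python3 -m jog '[[[0,0,-0.002,0,0,0,230],[0,0,-0.004,0,0,0,230],[0,0,-0.0055,0,0,0,230],[0,0,-0.0055,0,0,0,230],[0,0,-0.0055,0,0,0,230]]]'
```

```text
clock: 16.95
eef_pos: [0.5471, 0.075, 0.0345]
tool_rot: [0.712, 0.702, 0.0, 0.001]
ft_force: [-0.3, 0.4, 0.1]
grip_width: 0.0221
```

```bash
python3 -m jog '[[[0,0,-0.0005,0,0,0,230],[0,0,-0.001,0,0,0,230],[0,0,-0.001,0,0,0,230]]]'
```

```text
clock: 17.2
eef_pos: [0.5473, 0.0751, 0.0344]
tool_rot: [0.712, 0.702, 0.001, 0.001]
ft_force: [-1.4, -0.1, 5.9]
grip_width: 0.0222
```

```bash
python3 -m jog '[[[0,0,-0.001,0,0,0,200],[0,0,-0.001,0,0,0,150],[0,0,-0.001,0,0,0,110],[0,0,-0.001,0,0,0,85],[0,0,0.01,0,0,0,70],[0,0,0.04,0,0,0,40],[0,0,0.08,0,0,0,0],[0,0,0.12,0,0,0,0],[0,0,0.16,0,0,0,0],[0,0,0.2,0,0,0,0]]]'
python3 - <<'E'
from h import *
def tri(a,b):
    (o1,d1),(o2,d2)=ray("top",a),ray("scene",b)
    A=np.c_[d1,-d2];s=np.linalg.lstsq(A,o2-o1,rcond=None)[0];p,q=o1+s[0]*d1,o2+s[1]*d2
    return ((p+q)/2).round(4),np.linalg.norm(p-q).round(4)
s=cv2.imread("pics/scene0.png");hsv=cv2.cvtColor(s,cv2.COLOR_BGR2HSV)
print("can top proj scene",proj("scene",[.682,.1533,.225]),"foot",proj("scene",[.682,.1533,0]),"box?",tri((302,142),(266,180)))
m=cv2.inRange(hsv,(0,0,215),(180,45,255))[165:200,205:260]
k=max(cv2.findContours(m,0,1)[0],key=cv2.contourArea);print("cap bbox",np.add(cv2.boundingRect(k),(205,165,0,0)))
t=bot.camera("top");cv2.imwrite("pics/top10.png",t)
g=cv2.cvtColor(t[225:252,272:300],cv2.COLOR_BGR2GRAY)
E
python3 goal.py .682 .1533 .25 90
```

```text
clock: 18.03
eef_pos: [0.5462, 0.0749, 0.2358]
tool_rot: [0.712, 0.702, 0.0, 0.001]
ft_force: [0.4, 0.0, -0.8]
grip_width: 0.0853
can top proj scene [230.0522141  179.67897876] foot [236.79293473 263.07985935] box? (array([0.7231, 0.0357, 0.1931]), np.float64(0.0001))
cap bbox [219 178  25   7]
18.0833 [0.5503 0.0755 0.2451] [2.7 1.2 6.6] 0.0855 [ 0.14  0.34  0.15  1.37 -0.    1.72]
(array([0.1317, 0.0778, 0.0049]), array([  0.7,   0.8, -89.2]))
```

```bash
python3 -m jog '[[[0,0.02,0.02,0,0,7,0],[0.0,0.04,0.02,0,0,14,0],[0,0.06,0.02,0,0,21,0],[0.02,0.076,0.02,0,0,28,0],[0.04,0.076,0.02,0,0,35,0],[0.05,0.076,0.02,0,0,42,0],[0.06,0.076,0.02,0,0,49,0],[0.06,0.076,0.02,0,0,56,0],[0.06,0.076,0.02,0,0,63,0],[0.06,0.076,0.02,0,0,70,0]]]'
python3 goal.py .681 .152 .26 90
```

```text
clock: 18.92
eef_pos: [0.6068, 0.151, 0.2531]
tool_rot: [0.177, 0.984, 0.0, 0.0]
ft_force: [-0.4, -0.5, 0.6]
grip_width: 0.0854
18.9167 [0.6068 0.151  0.2531] [-0.4 -0.5  0.6] 0.0854 [0.24 0.49 0.41 1.49 0.   0.6 ]
(array([0.0742, 0.001 , 0.0069]), array([-0.1,  0. , 20.4]))
```

```bash
python3 -m jog '[[[0,0.001,0.005,0,0,7,0],[0.02,0.001,0.005,0,0,14,0],[0.04,0.001,0.005,0,0,20.4,0],[0.06,0.001,0.005,0,0,20.4,0],[0.074,0.001,0.005,0,0,20.4,0],[0.074,0.001,0.005,0,0,20.4,0],[0.074,0.001,0.005,0,0,20.4,0]]]'
python3 goal.py .681 .152 .178 90
python3 - <<'E'
from h import *
t=bot.camera("top");s=bot.camera("scene")
a=cv2.resize(t[110:310,200:400],(400,400),interpolation=cv2.INTER_CUBIC);b=cv2.resize(s[120:300,160:340],(400,400),interpolation=cv2.INTER_CUBIC)
cv2.imwrite("pics/c10.png",np.hstack([a,b]))
E
```

```text
clock: 19.5
eef_pos: [0.6808, 0.1518, 0.2573]
tool_rot: [0.003, 1.0, 0.001, -0.0]
ft_force: [0.4, 0.8, 0.0]
grip_width: 0.0856
19.5 [0.6808 0.1518 0.2573] [0.4 0.8 0. ] 0.0856 [0.22 0.67 0.72 1.62 0.   0.23]
(array([ 0.0002,  0.0002, -0.0793]), array([-0.1, -0. ,  0.4]))
```

View pics/c10.png

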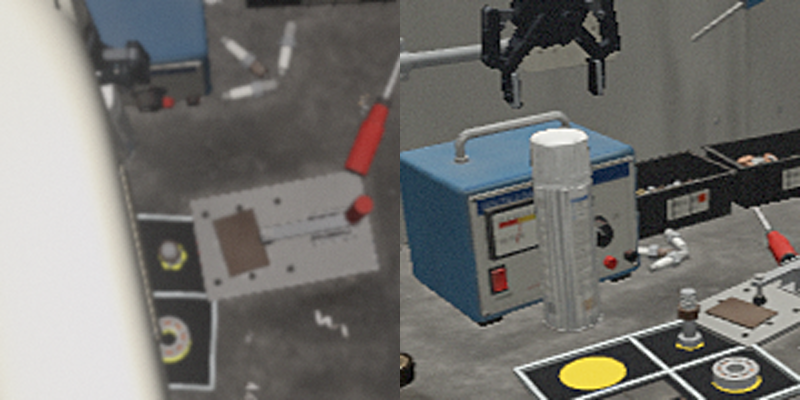

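The bolt stands on the hexagon and the bearing is still in place. The open jaws straddle the can, with the fingers at crop (512,105) and (597,92) and the cap at (561,140). Descending.

```bash
python3 -m jog '[[[0,-0.001,-0.01,0,0,0,0],[0,-0.001,-0.025,0,0,0,0],[0,-0.001,-0.035,0,0,0,0],[0,-0.001,-0.045,0,0,0,0],[0,-0.001,-0.055,0,0,0,0],[0,-0.001,-0.065,0,0,0,0],[0,-0.001,-0.075,0,0,0,0],[0,-0.001,-0.077,0,0,0,0],[0,-0.001,-0.077,0,0,0,0]]]'
python3 goal.py .681 .151 .18 90
```

```text
clock: 20.35
eef_pos: [0.6801, 0.1508, 0.1799]
tool_rot: [0.003, 1.0, 0.0, -0.001]
ft_force: [-0.8, -0.0, -0.3]
grip_width: 0.0852
20.35 [0.6801 0.1508 0.1799] [-0.8 -0.  -0.3] 0.0852 [0.22 0.68 0.53 1.43 0.   0.22]
(array([0.0009, 0.0002, 0.0001]), array([-0. , -0.1,  0.4]))
```

```bash
python3 -m jog '[[[0,0,0,0,0,0,20],[0,0,0,0,0,0,35],[0,0,0,0,0,0,50],[0,0,0,0,0,0,65],[0,0,0,0,0,0,80],[0,0,0,0,0,0,100],[0,0,0,0,0,0,160],[0,0,0,0,0,0,160],[0,0,0,0,0,0,160]]]'
```

```text
clock: 21.1
eef_pos: [0.6814, 0.1513, 0.1824]
tool_rot: [0.003, 1.0, 0.001, 0.002]
ft_force: [-0.1, 1.2, 5.4]
grip_width: 0.0636
```

```bash
python3 -m jog '[[[0,0,0.004,0,0,0,160],[0,0,0.012,0,0,0,160],[0,0,0.025,0,0,0,160],[-0.005,0,0.035,0,0,0,160],[-0.015,0,0.035,0,0,0,160],[-0.015,0,0.035,0,0,0,160],[-0.015,0,0.035,0,0,0,160]]]'
python3 goal.py .549 .193 .215 90
```

```text
clock: 21.68
eef_pos: [0.6652, 0.1509, 0.2162]
tool_rot: [0.003, 1.0, 0.001, 0.0]
ft_force: [0.3, 0.5, -3.6]
grip_width: 0.0633
21.6833 [0.6652 0.1509 0.2162] [ 0.3  0.5 -3.6] 0.0633 [0.22 0.63 0.55 1.48 0.   0.23]
(array([-0.1162,  0.0421, -0.0012]), array([-0.1,  0. ,  0.4]))
```

```bash
python3 -m jog '[[[-0.02,0.008,0,0,0,0,160],[-0.045,0.016,0,0,0,0,160],[-0.07,0.025,0,0,0,0,160],[-0.095,0.034,0,0,0,0,160],[-0.112,0.04,0,0,0,0,160],[-0.116,0.042,0,0,0,0,160],[-0.116,0.042,0,0,0,0,160],[-0.116,0.042,-0.01,0,0,0,160],[-0.116,0.042,-0.02,0,0,0,160],[-0.116,0.042,-0.02,0,0,0,160]]]'
python3 goal.py .549 .193 .1864 90
```

```text
clock: 22.52
eef_pos: [0.5492, 0.192, 0.1926]
tool_rot: [0.004, 1.0, -0.0, -0.002]
ft_force: [-0.2, 0.3, -4.2]
grip_width: 0.0634
22.5167 [0.5492 0.192  0.1926] [-0.2  0.3 -4.2] 0.0634 [0.34 0.43 0.15 1.3  0.   0.34]
(array([-0.0002,  0.001 , -0.0062]), array([ 0. , -0.2,  0.4]))
```

```bash
python3 -m jog '[[[0,0.001,-0.002,0,0,0,160],[0,0.001,-0.004,0,0,0,160],[0,0.001,-0.0055,0,0,0,160],[0,0.001,-0.0055,0,0,0,160],[0,0.001,-0.0055,0,0,0,160]]]'
```

```text
clock: 22.93
eef_pos: [0.55, 0.1939, 0.1908]
tool_rot: [0.003, 1.0, 0.001, 0.001]
ft_force: [-1.0, -0.7, -3.0]
grip_width: 0.0634
```

```bash
python3 -m jog '[[[0,0,-0.0005,0,0,0,160],[0,0,-0.001,0,0,0,160],[0,0,-0.001,0,0,0,160]]]'
```

```text
clock: 23.18
eef_pos: [0.5498, 0.194, 0.1899]
tool_rot: [0.003, 1.0, 0.001, 0.001]
ft_force: [-0.6, 0.5, -3.2]
grip_width: 0.0635
```

```bash
python3 -m jog '[[[0,0,-0.001,0,0,0,160],[0,0,-0.002,0,0,0,160],[0,0,-0.003,0,0,0,160],[0,0,-0.003,0,0,0,160],[0,0,-0.003,0,0,0,160]]]'
```

```text
clock: 23.6
eef_pos: [0.5497, 0.194, 0.1866]
tool_rot: [0.003, 1.0, 0.001, 0.0]
ft_force: [-0.5, 0.4, -4.1]
grip_width: 0.0636
```

```bash
python3 -m jog '[[[0,0,-0.0005,0,0,0,160],[0,0,-0.001,0,0,0,160],[0,0,-0.001,0,0,0,160]]]'
```

```text
clock: 23.85
eef_pos: [0.55, 0.194, 0.1864]
tool_rot: [0.003, 1.0, 0.001, 0.001]
ft_force: [-0.5, -0.5, 0.4]
grip_width: 0.0633
```

```bash
python3 -m jog '[[[0,0,-0.0005,0,0,0,100],[0,0,-0.0005,0,0,0,40],[0,0,-0.0005,0,0,0,0],[0,0,-0.0005,0,0,0,0],[0,0,0.01,0,0,0,0],[0,0,0.03,0,0,0,0],[0,0,0.055,0,0,0,0],[0,0,0.08,0,0,0,0],[0,0,0.105,0,0,0,0],[0,0,0.105,0,0,0,0]]]'
```

```text
clock: 24.68
eef_pos: [0.552, 0.1948, 0.2976]
tool_rot: [0.003, 1.0, 0.003, 0.006]
ft_force: [0.4, -0.9, 0.7]
grip_width: 0.0855
```

```bash
python3 -m jog '[[[-0.03,-0.03,0,0,0,0,0],[-0.05,-0.06,0,0,0,0,0],[-0.08,-0.1,0,0,0,0,0],[-0.11,-0.13,0,0,0,0,0],[-0.14,-0.16,0,0,0,0,0],[-0.16,-0.19,0,0,0,0,0],[-0.18,-0.22,0,0,0,0,0],[-0.2,-0.25,0,0,0,0,0],[-0.2,-0.29,0,0,0,0,0],[-0.2,-0.33,0,0,0,0,0]]]'
python3 - <<'E'
from h import *
t=bot.camera("top");s=bot.camera("scene");cv2.imwrite("pics/top11.png",t);cv2.imwrite("pics/scene11.png",s)
hsv=cv2.cvtColor(t,cv2.COLOR_BGR2HSV)
m=cv2.inRange(hsv,(0,0,215),(180,45,255));m[:170]=0;m[260:]=0;m[:,:205]=0;m[:,262:]=0
for k in cv2.findContours(m,0,1)[0]:
    if cv2.contourArea(k)>100:
        c=cv2.minEnclosingCircle(k);print("can top",c,cast("top",c[0],.229).round(4))
print("expected scene: top",proj("scene",[.5512,.1932,.229]).round(1))
h2=cv2.cvtColor(s,cv2.COLOR_BGR2HSV);m=cv2.inRange(h2,(0,0,215),(180,45,255));m[:150]=0;m[230:]=0;m[:,:200]=0;m[:,300:]=0
print("scene white",[cv2.boundingRect(k) for k in cv2.findContours(m,0,1)[0] if cv2.contourArea(k)>40])
# rusty/grey parts: brightness around bolt, bearing
for nm,(x0,y0,x1,y1),z in(("bearing",(268,262,302,298),.018),("bolt",(274,222,300,250),.068)):
    sub=hsv[y0:y1,x0:x1];b=cv2.inRange(sub,(0,0,110),(180,80,255))
    ks=[k for k in cv2.findContours(b,0,1)[0] if cv2.contourArea(k)>10]
    for k in ks:
        c=np.add(cv2.minEnclosingCircle(k)[0],(x0,y0));print(nm,c,cv2.contourArea(k),cast("top",c,z).round(4))
# bystanders: difference with first picture in their windows
t0=cv2.imread("pics/top0.png")
for nm,(x0,y0,x1,y1) in(("gear",(410,305,445,340)),("marker",(335,315,400,338)),("tapes",(148,172,174,198)),("tape2",(62,160,92,190)),("tape3",(228,48,256,72))):
    print(nm,cv2.absdiff(t0,t)[y0:y1,x0:x1].mean().round(1))
E
```

```text
clock: 25.52
eef_pos: [0.3485, -0.1371, 0.2917]
tool_rot: [0.003, 1.0, 0.0, 0.002]
ft_force: [1.2, -0.1, 0.7]
grip_width: 0.0853
can top ((215.8852081298828, 221.85214233398438), 15.050601959228516) [0.5514 0.1961 0.229 ]
expected scene: top [238.2 196.1]
scene white [(224, 194, 28, 9)]
bearing [283.66538429 279.04615402] 334.5 [0.4538 0.0762 0.018 ]
bolt [284.63043499 236.71739101] 83.0 [0.5446 0.0735 0.068 ]
bolt [298.  229.5] 14.0 [0.5613 0.0445 0.068 ]
gear 94.1
marker 36.5
tapes 5.0
tape2 5.4
tape3 5.5
```

Can, bolt and bearing all measure within 6 mm of their outlines. The arm covers the gear and marker in this picture, so I'll check them in an earlier one and hand in.

```bash
python3 - <<'E'
from h import *
t0=cv2.imread("pics/top0.png");t=cv2.imread("pics/top10.png")
for nm,(x0,y0,x1,y1) in(("gear",(410,305,445,340)),("marker",(335,315,400,338)),("pad",(205,262,258,292))):
    print(nm,cv2.absdiff(t0,t)[y0:y1,x0:x1].mean().round(1))
t=cv2.imread("pics/top11.png");h=cv2.cvtColor(t,cv2.COLOR_BGR2HSV)
y=cv2.inRange(h,(20,100,150),(40,255,255));y[:258]=0;y[300:]=0;y[:,:200]=0;y[:,262:]=0
print("yellow rect bbox",cv2.boundingRect(y),"visible px",cv2.countNonZero(y))
print(bot.get_obs()["clock"],bot.job_done())
E
```

```text
gear 17.6
marker 18.1
pad 66.5
yellow rect bbox (210, 266, 46, 25) visible px 192
the job is handed in; nothing more can be done
25.6167 None
```

All four parts are in the tray and the job was handed in at about 25.6 s, well inside the 72 s limit. I placed the pad first, then the bearing, the bolt and the can. Each was lowered onto the tray floor until the wrist force showed contact, then released.

**Last checks, from the camera images:**

| Part | Offset from its outline's centre | State |
|---|---|---|
| Brake pad | about 3 mm | flat, friction side up, lengthwise on the rectangle (crop taken after placing) |
| Bearing | about 1 mm by the final mask, about 4 mm by eye in an earlier crop | flat |
| Bolt | about 6 mm, well inside the 18 mm limit | upright |
| Can | about 3 mm | upright; the scene camera agreed with the top camera |

**Not fully confirmed:**
- **Gear and marker:** the arm hid them in the final picture. In a picture taken just before the can, their areas differed by about 18 grey levels from the start, against about 5 for undisturbed areas. I did not find out why, but it may be the arm or its shadow. The arm never worked close to either.
- **Tape roll:** I did not identify it for certain. The three spots where it might be were unchanged.
- **Pad at the end:** the final check only confirmed that the rectangle is still mostly covered; I did not measure the pad again.

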